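# Put the potter's hand tools away by kind

## Task

The clay-carving demonstration is over: put the five hand tools away by kind. The wooden knife and the loop tool go into the long low tray, both lying flat on its floor and not on top of one another; the two clay stamps go into the small deeper box, both standing upright on their broad feet; the oval rib goes flat into the round dish. Do not disturb the mug and the little clay pot, and let go of everything at the end.

Things in the scene. Friction and masses are not known exactly. Their poses are not given: they have to be found in the camera images.
- knife_mid (a point): wooden modelling knife, all pale wood, 140 mm long, lying on the table. Point in the middle of its handle's thickness (7 mm above its underside), the place to grip, close to its centre of mass. x runs along the tool to the blade tip, z up. The handle (90 x 16 x 14 mm; x from -55 to +35 mm from this point) is a flat-sided bar; beyond it a thinner, narrowing wooden blade to x = +85 mm.
- loop_mid (a point): loop (trimming) tool, dark wood handle, brass ferrule and a steel wire loop, 140 mm long, lying on the table. Point in the middle of its handle's thickness (7 mm above its underside), the place to grip, close to its centre of mass. x runs along the tool to the loop, z up. The handle (90 x 16 x 14 mm; x from -55 to +35 mm from this point) is a flat-sided bar; then the ferrule and the loop (32 mm wide) to x = +85 mm.
- round_stamp_mid (a point): turned clay stamp of pale wood, standing: a round foot 36 mm across and 14 mm high, tapering at 20 mm to a round handle 24 to 26 mm across, 60 mm tall in all. Point on its axis at half height (30 mm above its foot). z up along the axis.
- square_stamp_mid (a point): square clay stamp of dark wood, standing: a square foot 36 x 36 mm and 16 mm high, above it a square handle 24 x 24 mm, 60 mm tall in all. Point on its axis at half height (30 mm above its foot). z up along the axis, x and y square to the sides.
- rib_mid (a point): flat wooden rib, an oval (round-ended) plate 84 mm long, 40 mm wide, 10 mm thick, with a dark spot in the middle, lying on the table. Point at its centre, half-way up (5 mm above its underside). x along its length, y across, z up.
- tool_tray: the long low tray of plywood for the two long tools, fixed to the table, open on top. Outside 132 mm (its x) by 222 mm (its y, the long way) by 25 mm high; walls and floor 6 mm thick, so 120 x 210 mm inside. Origin at the centre of its underside.
- stamp_box: the small wooden box for the two stamps, fixed to the table, open on top. Outside 102 mm (its x) by 152 mm (its y, the long way) by 35 mm high; walls and floor 6 mm thick, so 90 x 140 mm inside. Origin at the centre of its underside.
- dish: the round flat-bottomed terracotta dish for the rib, fixed to the table. 172 mm across at the rim, 18 mm high, floor 6 mm thick, flat inside over a circle of about 146 mm. Origin at the centre of its underside.
- mug: blue ceramic mug, 72 mm across and 75 mm high with a handle, standing at the left (+y) of the work; to be left alone. Origin at the centre of its underside.
- pot: small open bowl-shaped clay pot, 84 mm across and 50 mm high, standing at the right (-y) of the work; to be left alone. Origin at the centre of its underside.
There are look-alikes about, which are no part of the job. Of the things that look like the dish, take the one that is nearest to the robot's base at the start.

How it is judged:
By the outcome, as a careful person would: the job done as asked, in the order asked, and still so for the second after the job is handed in, with the robot touching nothing.
It also fails if it takes over 131 s, if anything falls off the work surface, if the arm or the gripper's body presses on something with over 40 N, if the wrist force passes 120 N, or if a joint passes its speed limit or range.

## Robot

A 6-joint arm with a two-finger parallel gripper is mounted at the origin on the work surface. World frame = base frame: x ahead of the robot, y to its left, z up, the work surface at z = 0. Lengths are in m, angles in rad, forces in N, time in s.
With the tool pointing down it reaches from about 0.4 to 0.925 m from the base axis. Payload 12.5 kg.
Tool frame: the origin (TCP) lies between the finger pads; the fingertips stand 25 mm ahead of it and the grasp point (between the pads) lies 6 mm ahead of it; z points along the fingers, y is the line along which they close (so a half turn about z gives the same grasp; the last joint's range is limited). The gripper opens to 95 mm and grips with 3 to 60 N. Pads are 20 mm wide; open, the fingers measure 119 mm over their backs; the gripper's body (75 mm by 180 mm) begins 59 mm behind the grasp point.
Start: joints at [-1.416, 0.491, 1.559, -0, 1.092, -0.106], TCP at [0.161, -0.604, 0.24] pointing down, gripper open.
Joint ranges: [-3.1, 3.1], [-0.84, 2.19], [0.05, 2.79], [-1.13, 4.28], [0.06, 2.93], [-2.69, 2.69]. Speed limits (rad/s): [2.22, 2.22, 2.79, 3.14, 3.14, 3.14].

## Interface

Orientations are given as a unit quaternion [w, x, y, z].
In Python, from workcell import state, get_image, camera_model, hand_in gives the robot as it stands. The module is installed in compiled form; this text tells all that it offers.
- The arm moves only by the tool jog_arm, never from a script. Its argument "plan" is a list that holds one entry, the list of rows, each a list of 5 numbers: the closure, from 0 (fully open) to 1 (shut), then the shift along the tool's x, y, z in mm, then the turn about the tool's z in degrees. A call has 1 to 5 rows; each row is the pose to reach, as a shift and turn from the pose commanded when the call began, along the tool's axes at that moment; what a row does not reach only later rows make up. A row lasts 1/8 s, in which the tool goes at most 62.5 mm and 10.7 degrees, less where a joint would pass 70% of its speed; a pose out of reach is approached as far as the arm can. A call with a gripper value outside its range is refused whole. The fingers move at their own pace and stop on an object; "grip_force" is the grip in N (left out, the last holds). Time passes only in rows, so rows that repeat a pose let the fingers close. It gives the time, the measured TCP pose, the force, the opening and the grip force at its end, in the units of the state.
- state(): the state, without advancing time (a new reading comes with each control period).
- get_image(name): name is "side" or "top" or "wrist"; returns the picture (384x512x3 uint8, blue, green, red); there is no depth.
- camera_model(name): a dict with "intrinsics" (3x3 intrinsics, pixels), "pose" (4x4, takes a point from camera to world coordinates); the wrist camera has in their place "T_tool_cam" (4x4, takes a point from camera to tool coordinates, whose origin is the TCP and whose axes are the flange's). Camera axes: x right, y up, looking along -z (the intrinsics and any distortion apply to the point x, -y, -z); pixel columns grow to the right and rows downward; lengths in m; the calibration is good to about 2 mm. A picture is of the moment at which its call begins: read the wrist's pose just before it. camera_model takes no time and is no camera call.
- hand_in(): hands the job in; it is judged then, once.
The state is a dict: "time": time; "joint_pos": joint angles; "dq": joint speeds; "joint_efforts": joint torques, N m; "eef_pos": TCP position; "tool_rot": TCP orientation; "contact_force": force on the tool from outside, world axes, zero at the start; "torque": the same for the moment, N m; "width": finger opening in m; "grip_force": force on a finger pad.
Only numpy, scipy, OpenCV 4.12 (cv2) and the standard library are available. Lean on these libraries where they do the work, as an engineer would, in place of code of your own. Each camera call takes 0.05 s, during which the arm holds its last target. There are 200 camera calls.

## Working session

There is one attempt and no reset: what is moved stays moved. The work goes in short steps, Python scripts to look and compute and a tool call to move; the robot and the scene stay as the last step left them, time stands still between calls to the robot, and variables do not carry over. Pictures are saved under pics/ and viewed, at most 14 in all, crops included, and the job is handed in when it is done.

Besides the shell and the picture viewer there is one more tool, called after "Call:" as name(argument=value, ...), one argument or row to a line, values as JSON. jog_arm: Moves the arm, as the interface text tells. Its arguments: {"type":"object","properties":{"plan":{"type":"array"},"grip_force":{"type":"number"}},"required":["plan"]}

```bash
mkdir -p pics; python3 - <<'E'
from workcell import *
import cv2
print(state())
for n in("top","side"):
    cv2.imwrite(f"pics/{n}0.png",cv2.resize(get_image(n),(800,600),interpolation=cv2.INTER_CUBIC)); print(n,camera_model(n))
print(camera_model("wrist"))
E
```

```text
{'time': 0.0, 'joint_pos': array([-1.41562509e+00,  4.91565609e-01,  1.55945271e+00,  8.73128094e-07,
        1.09170734e+00, -1.05599925e-01]), 'dq': array([-4.92646761e-04, -5.88023985e-04,  9.52136841e-04,  5.35023635e-04,
       -3.09031139e-05, -1.54883056e-04]), 'joint_efforts': array([-1.30851407e-03, -6.12651873e+01, -2.58185077e+01,  6.91707619e-02,
        4.82239947e-02, -1.48829340e-04]), 'eef_pos': array([ 0.16112917, -0.60364579,  0.23905686]), 'tool_rot': array([-5.66337034e-04,  9.91511703e-01,  1.30016239e-01, -1.36524912e-05]), 'contact_force': array([-0.16332033, -0.40475414,  0.35224597]), 'torque': array([ 0.01813039, -0.00131747, -0.0475468 ]), 'grip_force': 0.0, 'width': 0.09499829356930584}
top {'intrinsics': array([[354.54544077,   0.        , 252.53013115],
       [  0.        , 354.54544077, 187.80951036],
       [  0.        ,   0.        ,   1.        ]]), 'pose': array([[ 2.77041636e-02,  9.84045489e-01, -1.75746851e-01,
         3.65680573e-01],
       [-9.99616056e-01,  2.73552684e-02, -4.40803482e-03,
         1.21281560e-03],
       [ 4.69895525e-04,
[... 402 characters left out ...]
.66493475, -0.56941448,  0.48335177,  0.65939033],
       [-0.0011032 ,  0.64789067,  0.76173254,  1.07761922],
       [ 0.        ,  0.        ,  0.        ,  1.        ]])}
{'intrinsics': array([[282.68499905,   0.        , 256.68733148],
       [  0.        , 282.68499905, 193.7882331 ],
       [  0.        ,   0.        ,   1.        ]]), 'T_tool_cam': array([[-1.67861638e-03,  9.69064936e-01,  2.46800188e-01,
         6.88090429e-02],
       [ 9.99997669e-01,  1.96183362e-03, -9.01667480e-04,
         4.87090260e-04],
       [-1.35795525e-03,  2.46798100e-01, -9.69065970e-01,
        -1.45758341e-01],
       [ 0.00000000e+00,  0.00000000e+00,  0.00000000e+00,
         1.00000000e+00]])}
```

View pics/top0.png

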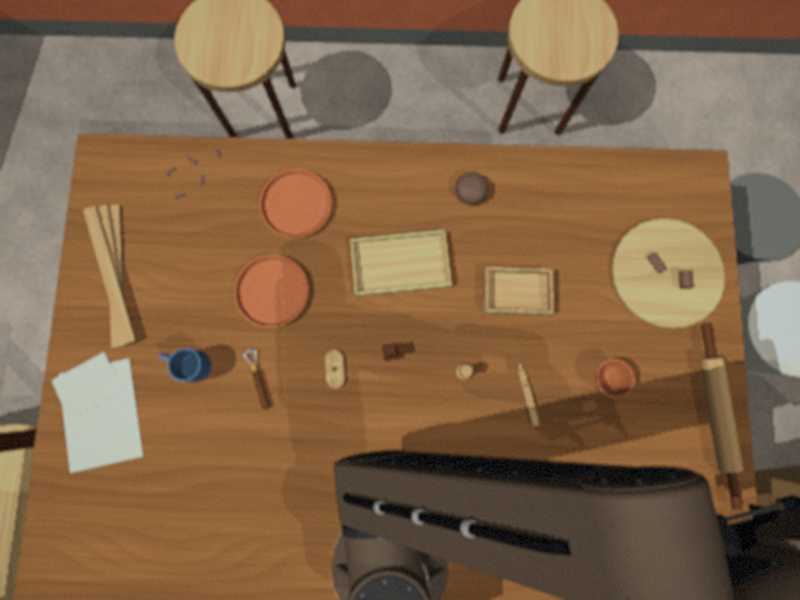

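View pics/side0.png

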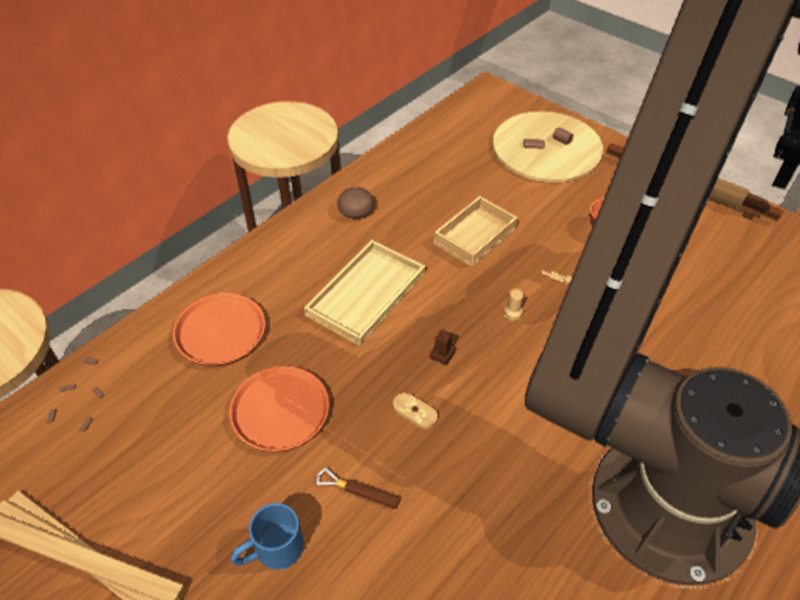

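The dish look-alikes in the top picture are at (272,290) and (297,203). The lower one looks nearer to the base, at about (390,580). I'll compute positions and check this, along with the tools, in enlarged crops.

```bash
cat > h.py <<'E'
from workcell import *
import numpy as np, cv2
from scipy.spatial.transform import Rotation as R
def ray(name,uv,z,st=None):
    m=camera_model(name); K=m["intrinsics"]
    if name=="wrist":
        T=np.eye(4); T[:3,:3]=R.from_quat(np.roll(st["tool_rot"],-1)).as_matrix(); T[:3,3]=st["eef_pos"]; T=T@m["T_tool_cam"]
    else: T=m["pose"]
    uv=np.atleast_2d(np.array(uv,float)); d=np.c_[(uv[:,0]-K[0,2])/K[0,0],-(uv[:,1]-K[1,2])/K[1,1],-np.ones(len(uv))]@T[:3,:3].T
    o=T[:3,3]; return (o+d*((z-o[2])/d[:,2])[:,None])[:,:2].round(4)
def snap(name,fn,crop=None,scale=1.5625):
    s=state(); im=get_image(name)
    if crop: x0,y0,x1,y1=crop; im=im[y0:y1,x0:x1]
    cv2.imwrite("pics/"+fn,cv2.resize(im,None,fx=scale,fy=scale,interpolation=cv2.INTER_CUBIC)); return s
def local(s,p):  # shift in mm in tool axes to world xyz
    return (R.from_quat(np.roll(s["tool_rot"],-1)).inv().apply(np.array(p)-s["eef_pos"])*1000).round(1)
E
python3 - <<'E'
from h import *
snap("top","t1.png",(145,135,355,275),3.8)
snap("side","s1.png",(190,110,390,240),4)
k=1.5625
for n,uv,z in [("neardish",(272,290),.018),("fardish",(297,203),.018),("mug",(190,364),.075),("pot",(615,377),.05),
 ("tray",(401,262),.025),("box",(519,291),.035),("rib",(335,369),.01),("knife",(528,394),.014),("loop",(261,390),.014),("sq",(390,352),.016),("rd",(465,372),.014)]:
    p=ray("top",np.array(uv)/k,z)[0]; print(n,p,np.hypot(*p))
E
```

```text
neardish [0.5898 0.2892] 0.6568871135895421
fardish [0.8008 0.2439] 0.8371187789077486
mug [0.4135 0.4413] 0.6047544460357444
pot [ 0.4121 -0.4795] 0.632255217455736
tray [ 0.6626 -0.006 ] 0.66262716515398
box [ 0.6001 -0.2755] 0.6603183020331936
rib [0.414  0.1366] 0.4359536213864956
knife [ 0.3704 -0.2976] 0.47514410445674266
loop [0.3627 0.2995] 0.47037383005435157
sq [0.4553 0.0135] 0.45550009879252495
rd [ 0.4152 -0.1566] 0.4437506056333895
```

View pics/t1.png

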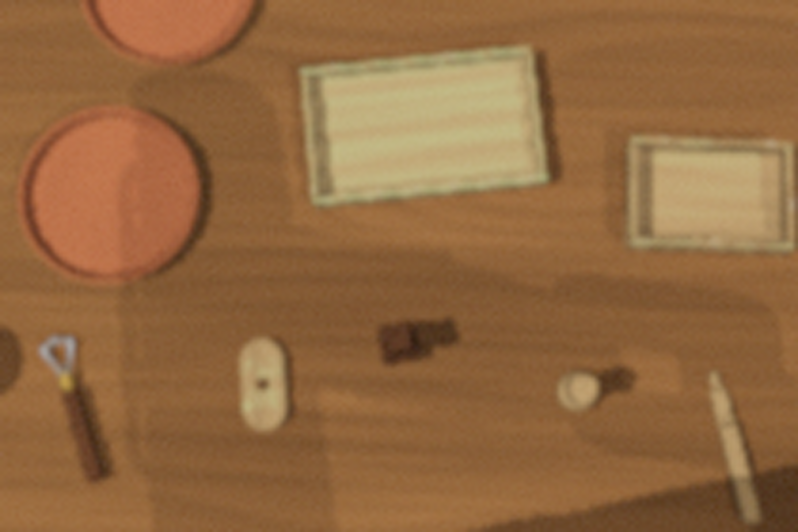

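View pics/s1.png

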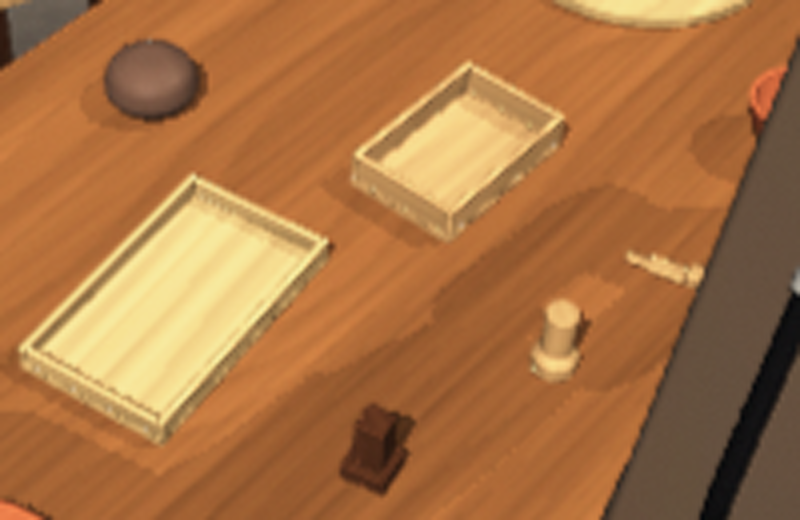

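The near dish at (272,290) is 0.66 m from the base and the other is 0.84 m, so the near one is the one meant. The crops show both stamps standing, all five tools, the long tray and the small box. Next I'll work out poses and yaws from the crop pixels.

```bash
python3 - <<'E'
from h import *
o=np.array([145,135])
def P(pts,z): return ray("top",o+np.array(pts)/3.8,z)
def yaw(a,b): return np.degrees(np.arctan2(b[1]-a[1],b[0]-a[0])).round(1)
t=P([(301,68),(532,47),(549,183),(316,205)],.025); print("tray",t.mean(0),"yaw of long",yaw(t[1]+t[2],t[0]+t[3]),yaw(t[3]+t[2],t[0]+t[1]), np.linalg.norm(t[0]-t[1]),np.linalg.norm(t[1]-t[2]))
t=P([(630,137),(795,141),(793,251),(630,247)],.035); print("box",t.mean(0),yaw(t[1]+t[2],t[0]+t[3]),yaw(t[3]+t[2],t[0]+t[1]),np.linalg.norm(t[0]-t[1]),np.linalg.norm(t[1]-t[2]))
k=P([(752,522),(714,374)],.01); print("knife",k,yaw(*k),np.linalg.norm(k[1]-k[0]), k[0]+(k[1]-k[0])*55/140)
k=P([(99,478),(57,338)],.01); print("loop",k,yaw(*k),np.linalg.norm(k[1]-k[0]), k[0]+(k[1]-k[0])*55/140)
k=P([(264,432),(264,338)],.01); print("rib",k,yaw(*k),np.linalg.norm(k[1]-k[0]), k.mean(0))
print("sq",P((403,340),.05),"rd",P((580,388),.05),"dish",P((113,194),.018))
s=state(); 
for p in [(.37,-.298,.2)]: print(local(s,p))
E
```

```text
tray [ 0.6617  -0.00635] yaw of long 97.0 8.0 0.22254395071535868 0.13365066404623666
box [ 0.601175 -0.276275] 90.2 -1.2 0.1551008059295631 0.10468428726413521
knife [[ 0.3019 -0.3148]
 [ 0.4352 -0.2817]] 13.9 0.13734809791183855 [ 0.35426786 -0.30179643]
loop [[0.3246 0.2838]
 [0.4516 0.3318]] 20.7 0.13576818478568534 [0.37449286 0.30265714]
rib [[0.3704 0.1343]
 [0.4569 0.1384]] 2.7 0.08659711311585389 [0.41365 0.13635]
sq [[0.4557 0.0082]] rd [[ 0.4171 -0.1521]] dish [[0.5883 0.2867]]
[ 280.6 -241.5   39.4]
```

Call:
jog_arm(
  plan=[
    [[0.35,44,-40,0,0],[0.35,88,-80,0,0],[0.35,132,-120,0,0],[0.35,176,-160,0,0],[0.35,220,-200,0,0]],
  ],
  grip_force=20,
)

```text
time: 0.82
eef_pos: [0.3229, -0.3523, 0.2397]
tool_rot: [0.0, 0.992, 0.13, 0.0]
contact_force: [1.1, -1.2, -0.2]
width: 0.062
grip_force: 0.0
```

Call:
jog_arm(
  plan=[
    [[0.35,44,-42,20,1],[0.35,44,-42,40,1],[0.35,44,-42,40,1],[0.35,44,-42,40,1]],
  ],
)

```text
time: 1.32
eef_pos: [0.3538, -0.3027, 0.2002]
tool_rot: [0.0, 0.993, 0.121, 0.0]
contact_force: [0.7, -0.1, -0.5]
width: 0.0619
grip_force: 0.0
```

```bash
python3 - <<'E'
from h import *
s=snap("wrist","w1.png"); print(s["time"],s["eef_pos"],s["tool_rot"],s["width"])
E
```

```text
1.325 [ 0.3538379  -0.30265568  0.20016525] [2.80673741e-04 9.92652252e-01 1.21001679e-01 1.43632519e-04] 0.06193095186080572
```

View pics/w1.png

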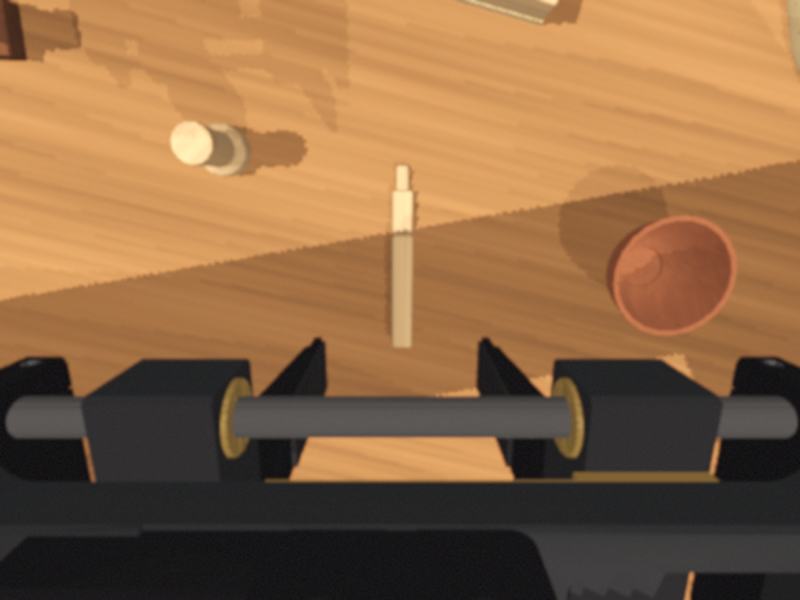

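Knife handle runs from (402,346) to about (402,190), with the blade tip at (402,166), already parallel to the tool x axis. The round stamp's top is at (192,144) and the pot is at (670,275).

```bash
python3 - <<'E'
from h import *
s=state(); k=1.5625
for n,uv,z in [("end",(402,346),.014),("join",(402,190),.014),("tip",(402,166),.008),("rd",(192,144),.06),("rdfoot",(230,150),.012),("pot",(672,275),.05)]:
    p=ray("wrist",np.array(uv)/k,z,s)[0]; print(n,p,local(s,[*p,.027]))
E
```

```text
end [ 0.3045 -0.3166] [-51.2   1.4 173.3]
join [ 0.4213 -0.2879] [ 69.1   1.6 173.3]
tip [ 0.4378 -0.2839] [ 86.    1.7 173.3]
rd [ 0.4171 -0.1565] [  96.5 -127.   173.2]
rdfoot [ 0.4189 -0.1616] [  97.  -121.6  173.2]
pot [ 0.4106 -0.4799] [ 12.6 185.4 173.4]
```

Call:
jog_arm(
  plan=[
    [[0.35,3,1.5,60,0],[0.35,3,1.5,120,0],[0.35,3,1.5,160,0],[0.35,3,1.5,172,0],[0.35,3,1.5,172,0]],
  ],
)

```text
time: 2.0
eef_pos: [0.3572, -0.3033, 0.028]
tool_rot: [0.0, 0.993, 0.121, -0.0]
contact_force: [0.1, 0.3, 0.7]
width: 0.0617
grip_force: 0.0
```

Call:
jog_arm(
  plan=[
    [[1,0,0,0,0],[1,0,0,0,0],[1,0,0,0,0],[1,0,0,0,0],[1,0,0,0,0]],
  ],
  grip_force=20,
)

```text
time: 2.62
eef_pos: [0.3572, -0.3027, 0.0277]
tool_rot: [0.0, 0.993, 0.121, 0.0]
contact_force: [-0.2, 0.8, 0.9]
width: 0.0169
grip_force: 0.0
```

Call:
jog_arm(
  plan=[
    [[1,0,0,0,0],[1,0,0,0,0],[1,0,0,-20,0],[1,0,0,-60,0],[1,0,0,-110,0]],
  ],
)

```text
time: 3.25
eef_pos: [0.3568, -0.3024, 0.1382]
tool_rot: [-0.001, 0.993, 0.121, -0.001]
contact_force: [-0.8, -1.4, -0.4]
width: 0.0159
grip_force: 20.0
```

Call:
jog_arm(
  plan=[
    [[1,50,-25,0,-10],[1,100,-50,0,-20],[1,150,-75,0,-30],[1,200,-100,0,-40],[1,245,-123,0,-50]],
  ],
)

```text
time: 3.88
eef_pos: [0.5665, -0.1227, 0.1374]
tool_rot: [-0.0, 0.847, 0.532, -0.0]
contact_force: [-1.0, -0.9, -0.0]
width: 0.0157
grip_force: 20.0
```

```bash
cat >> h.py <<'E'
def yawof(s):
    x=R.from_quat(np.roll(s["tool_rot"],-1)).as_matrix()[:,0]; return np.degrees(np.arctan2(x[1],x[0]))
def go(p,yaw):
    s=state(); print("t",s["time"],s["eef_pos"].round(4),"yaw",yawof(s).round(1),"w",round(s["width"],4),"g",s["grip_force"],"f",s["contact_force"].round(1),"MOVE",local(s,p),"TURN",round(yawof(s)-yaw,1))
TRAY=np.array([.6617,-.0064]); TY=97.5; BOX=np.array([.6012,-.2763])
def fr(c,yaw_y,x,y):
    a=np.radians(yaw_y-90); return c+np.array([np.cos(a)*x-np.sin(a)*y,np.sin(a)*x+np.cos(a)*y])
E
python3 - <<'E'
from h import *
go([*fr(TRAY,TY,.027,-.015),.14],TY)
E
```

```text
t 3.875 [ 0.5665 -0.1227  0.1374] yaw 64.3 w 0.0157 g 19.99557852745056 f [-1.  -0.9 -0. ] MOVE [148.3  66.1  -2.6] TURN -33.2
```

Call:
jog_arm(
  plan=[
    [[1,45,20,0,-10],[1,90,40,0,-20],[1,135,60,0,-30],[1,148,66,0,-33],[1,148,66,0,-33]],
  ],
)

```text
time: 4.5
eef_pos: [0.6893, -0.02, 0.1369]
tool_rot: [-0.0, 0.663, 0.749, -0.0]
contact_force: [-0.6, -0.2, 0.2]
width: 0.0158
grip_force: 20.0
```

```bash
python3 - <<'E'
from h import *
s=snap("wrist","w2.png")
go([*fr(TRAY,TY,.027,-.015),.034],TY)
E
```

```text
t 4.55 [ 0.6888 -0.0208  0.1371] yaw 96.8 w 0.0154 g 19.995986223220825 f [-0.3 -0.1 -0.8] MOVE [  2.8   2.1 103.1] TURN -0.7
```

View pics/w2.png

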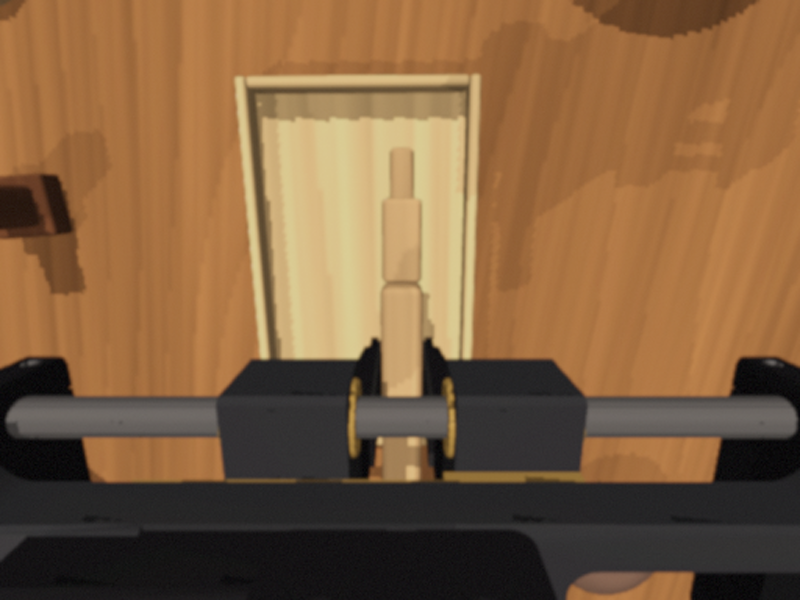

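The knife is held straight. The tray's far rim corners are at about (237,78) and (478,77), and its right wall at (470,355). I'll check the tray pose from these.

```bash
python3 - <<'E'
from h import *
s=state()
p=ray("wrist",np.array([(237,78),(479,77),(262,358),(472,358)])/1.5625,.025,s)
T=R.from_euler("z",-(TY-90),degrees=True).as_matrix()[:2,:2]
print(((p-TRAY)@T.T).round(4))
E
```

```text
[[-0.0612  0.1096]
 [ 0.0677  0.1084]
 [-0.0625 -0.0496]
 [ 0.0683 -0.0514]]
```

Call:
jog_arm(
  plan=[
    [[1,1,4.5,40,-0.7],[1,1,4.5,80,-0.7],[1,1,4.5,98,-0.7],[1,1,4.5,102.5,-0.7],[1,1,4.5,102.5,-0.7]],
  ],
)

```text
time: 5.18
eef_pos: [0.6943, -0.0193, 0.0362]
tool_rot: [0.001, 0.659, 0.752, 0.0]
contact_force: [-0.4, -0.5, -0.5]
width: 0.0161
grip_force: 20.0
```

Call:
jog_arm(
  plan=[
    [[0.67,0,0,0,0],[0.67,0,0,0,0],[0.67,0,0,0,0],[0.67,0,0,-40,0],[0.67,0,0,-100,0]],
  ],
)

```text
time: 5.8
eef_pos: [0.6932, -0.0187, 0.1347]
tool_rot: [-0.001, 0.658, 0.753, -0.001]
contact_force: [0.8, -0.5, -0.6]
width: 0.0314
grip_force: 0.0
```

```bash
sed -i 's/TRAY=np.array(\[.6617,-.0064\])/TRAY=np.array([.6642,-.006])/' h.py; python3 - <<'E'
from h import *
go([.3745,.3027,.2],20.7)
E
```

```text
t 5.8 [ 0.6932 -0.0187  0.1347] yaw 97.6 w 0.0314 g 0.0 f [ 0.8 -0.5 -0.6] MOVE [ 361.  -273.3  -64.1] TURN 76.9
```

Call:
jog_arm(
  plan=[
    [[0.35,43,-33,-20,10],[0.35,86,-66,-40,20],[0.35,129,-99,-64,30],[0.35,172,-132,-64,40],[0.35,215,-165,-64,50]],
  ],
)

```text
time: 6.42
eef_pos: [0.5005, 0.1734, 0.1997]
tool_rot: [0.0, 0.916, 0.401, 0.001]
contact_force: [1.1, 0.0, 0.6]
width: 0.0617
grip_force: 0.0
```

Call:
jog_arm(
  plan=[
    [[0.35,4,-60,0,9],[0.35,8,-120,0,18],[0.35,11,-181,0,27],[0.35,11,-181,0,27],[0.35,11,-181,0,27]],
  ],
)

```text
time: 7.05
eef_pos: [0.3756, 0.3025, 0.1993]
tool_rot: [-0.0, 0.984, 0.18, 0.0]
contact_force: [-0.6, 0.1, -0.3]
width: 0.0617
grip_force: 0.0
```

```bash
python3 - <<'E'
from h import *
s=snap("wrist","w3.png")
go([.3745,.3027,.2],20.7)
E
```

```text
t 7.1 [0.3761 0.3021 0.1992] yaw 20.7 w 0.0618 g 0.0 f [ 0.1 -0.2 -0.4] MOVE [-1.3 -1.2 -0.8] TURN 0.0
```

View pics/w3.png

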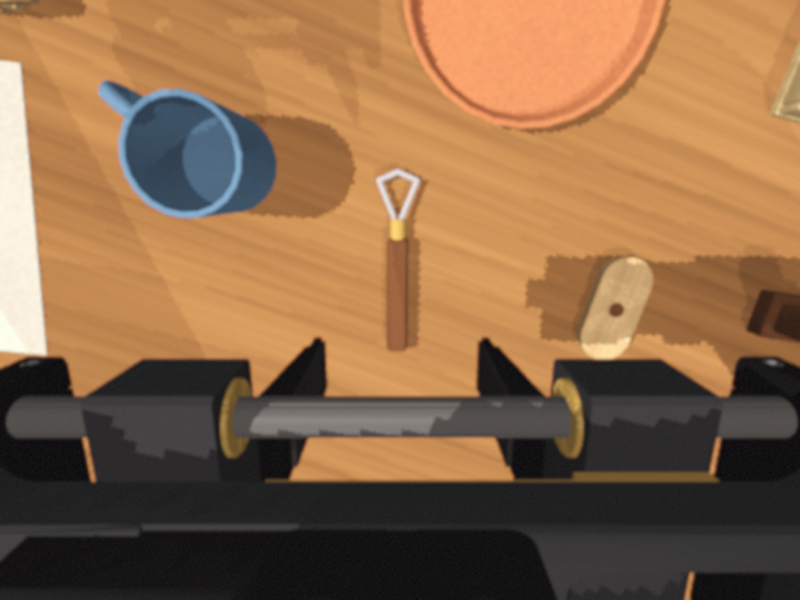

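Loop tool handle end at (397,349), ferrule at (398,239), tip at (398,170). The mug's rim centre is at (181,153) and the rib's spot at (617,310).

```bash
python3 - <<'E'
from h import *
s=state(); k=1.5625
for n,uv,z in [("end",(397,349),.014),("join",(398,239),.014),("tip",(398,170),.004),("rib",(617,310),.01),("r1",(632,258),.01),("r2",(600,359),.01),("mug",(181,153),.075)]:
    p=ray("wrist",np.array(uv)/k,z,s)[0]; print(n,p,local(s,[*p,.028]))
E
```

```text
end [0.3253 0.2855] [-53.5  -2.5 171.2]
join [0.407  0.3153] [ 33.5  -1.5 171.2]
tip [0.4536 0.3328] [ 83.3  -1.4 171.3]
rib [0.4152 0.1344] [-22.8 170.6 171.2]
r1 [0.456  0.1428] [ 18.3 177.2 171.3]
r2 [0.3736 0.1282] [-63.9 161.7 171.2]
mug [0.4154 0.4525] [  89.9 -126.8  171.3]
```

Call:
jog_arm(
  plan=[
    [[0.35,0,-2,60,0],[0.35,0,-2,120,0],[0.35,0,-2,160,0],[0.35,0,-2,171,0],[0.35,0,-2,171,0]],
  ],
)

```text
time: 7.72
eef_pos: [0.3755, 0.3038, 0.0282]
tool_rot: [0.0, 0.984, 0.179, -0.0]
contact_force: [0.7, 0.3, 1.0]
width: 0.0618
grip_force: 0.0
```

Call:
jog_arm(
  plan=[
    [[1,0,0,0,0],[1,0,0,0,0],[1,0,0,0,0],[1,0,0,0,0],[1,0,0,0,0]],
  ],
)

```text
time: 8.35
eef_pos: [0.3747, 0.3043, 0.0282]
tool_rot: [0.0, 0.984, 0.179, 0.0]
contact_force: [-0.5, -0.1, -0.3]
width: 0.0174
grip_force: 0.2
```

Call:
jog_arm(
  plan=[
    [[1,0,0,0,0],[1,0,0,0,0],[1,0,0,-20,0],[1,0,0,-60,0],[1,0,0,-110,0]],
  ],
)

```text
time: 8.98
eef_pos: [0.3743, 0.304, 0.1386]
tool_rot: [0.0, 0.984, 0.179, -0.001]
contact_force: [0.9, -0.1, -1.1]
width: 0.016
grip_force: 20.0
```

```bash
python3 - <<'E'
from h import *
go([*fr(TRAY,TY,-.027,-.015),.14],TY)
E
```

```text
t 8.975 [0.3743 0.304  0.1386] yaw 20.6 w 0.016 g 19.998172223567963 f [ 0.9 -0.1 -1.1] MOVE [132.3 400.7  -1.5] TURN -76.9
```

Call:
jog_arm(
  plan=[
    [[1,16,50,0,-10],[1,33,100,0,-20],[1,49,150,0,-30],[1,66,200,0,-40],[1,82,250,0,-50]],
  ],
)

```text
time: 9.6
eef_pos: [0.5405, 0.0976, 0.1379]
tool_rot: [-0.0, 0.814, 0.58, -0.0]
contact_force: [-0.2, -0.2, -0.3]
width: 0.016
grip_force: 20.0
```

Call:
jog_arm(
  plan=[
    [[1,-28,45,0,-9],[1,-56,90,0,-18],[1,-84,135,0,-27],[1,-84,135,0,-27],[1,-84,135,0,-27]],
  ],
)

```text
time: 10.22
eef_pos: [0.6385, -0.0245, 0.1375]
tool_rot: [-0.001, 0.659, 0.752, -0.0]
contact_force: [0.3, -0.0, -0.5]
width: 0.016
grip_force: 20.0
```

```bash
python3 - <<'E'
from h import *
s=snap("wrist","w4.png")
go([*fr(TRAY,TY,-.027,-.015),.0345],TY)
E
```

```text
t 10.275 [ 0.6384 -0.024   0.1378] yaw 97.6 w 0.0158 g 19.998172223567963 f [-0.6 -0.1 -0.1] MOVE [ -0.5   1.1 103.3] TURN 0.1
```

View pics/w4.png

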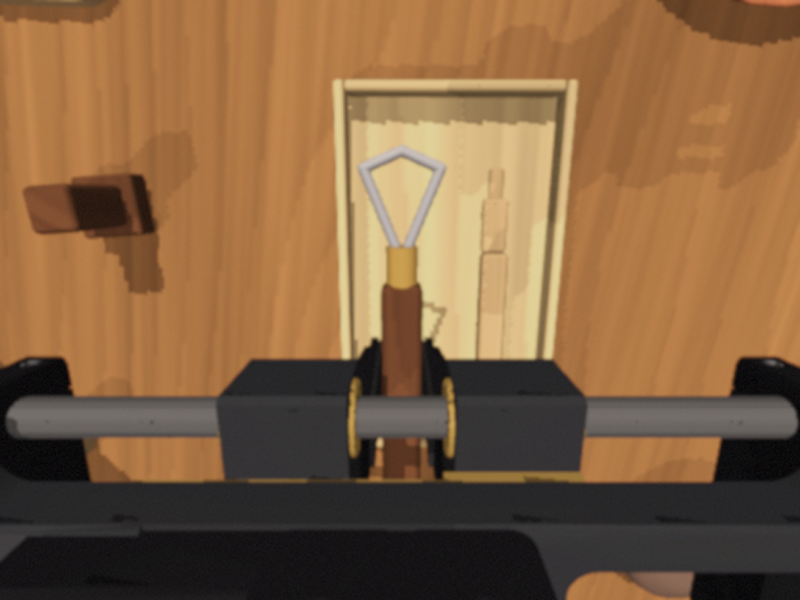

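The loop tool hangs over the left half of the tray, with the knife flat at the right at (493,280). The square stamp's top is at (52,210).

Call:
jog_arm(
  plan=[
    [[1,0,1,40,0],[1,0,1,80,0],[1,0,1,98,0],[1,0,1,102.5,0],[1,0,1,102.5,0]],
  ],
)

```text
time: 10.9
eef_pos: [0.6405, -0.0244, 0.0365]
tool_rot: [0.0, 0.658, 0.753, 0.0]
contact_force: [-0.1, 0.2, 0.7]
width: 0.0161
grip_force: 20.0
```

Call:
jog_arm(
  plan=[
    [[0.67,0,0,0,0],[0.67,0,0,0,0],[0.67,0,0,0,0],[0.67,0,0,-40,0],[0.67,0,0,-100,0]],
  ],
)

```text
time: 11.52
eef_pos: [0.6394, -0.0246, 0.1354]
tool_rot: [-0.001, 0.658, 0.753, -0.001]
contact_force: [1.0, -1.3, 0.4]
width: 0.0315
grip_force: 0.0
```

```bash
python3 - <<'E'
from h import *
go([.45,.009,.2],97.5)
E
```

```text
t 11.525 [ 0.6394 -0.0246  0.1354] yaw 97.6 w 0.0315 g 0.0 f [ 1.  -1.3  0.4] MOVE [  58.5 -183.5  -63.9] TURN 0.1
```

Call:
jog_arm(
  plan=[
    [[0.35,15,-45,-40,0],[0.35,30,-90,-64,0],[0.35,44,-137,-64,0],[0.35,58,-183,-64,0],[0.35,58,-183,-64,0]],
  ],
)

```text
time: 12.15
eef_pos: [0.4485, 0.009, 0.2002]
tool_rot: [-0.0, 0.658, 0.753, -0.0]
contact_force: [0.6, -0.3, 0.0]
width: 0.0618
grip_force: 0.0
```

```bash
python3 - <<'E'
from h import *
s=snap("wrist","w5.png")
go([.45,.009,.2],97.5)
E
```

```text
t 12.2 [0.4505 0.0087 0.2004] yaw 97.6 w 0.0617 g 0.0 f [ 0.2 -0.8  0.3] MOVE [ 0.4 -0.5  0.4] TURN 0.1
```

View pics/w5.png

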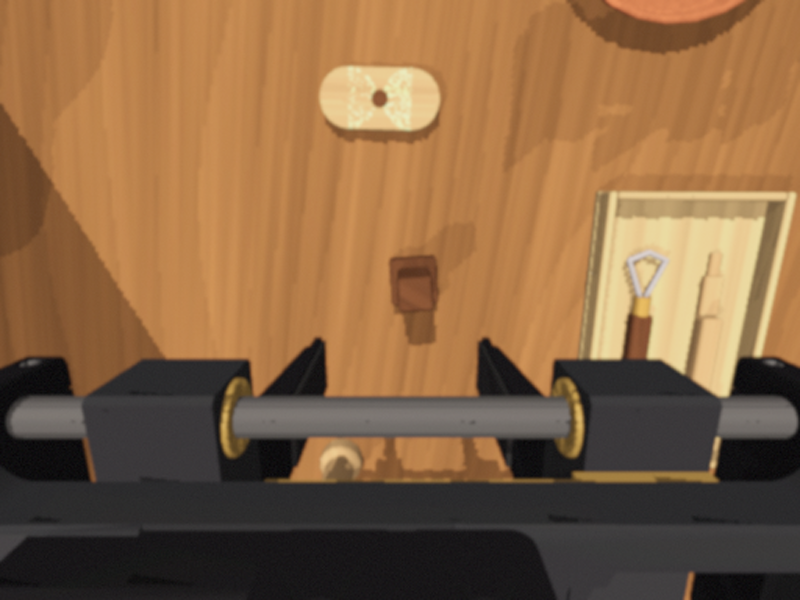

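Both tools lie flat in the tray. The square stamp's top face is centred at about (416,294), turned about 2° from the tool. The rib's spot is at (379,98).

```bash
python3 - <<'E'
from h import *
s=state(); k=1.5625
for n,uv,z in [("sq",(416,294),.06),("foot",(414,256),.016),("rib",(379,98),.01)]:
    p=ray("wrist",np.array(uv)/k,z,s)[0]; print(n,p,local(s,[*p,.048]))
E
```

```text
sq [0.4601 0.0112] [  1.3   9.6 152.4]
foot [0.4575 0.03  ] [ 20.3   9.6 152.4]
rib [0.418  0.1363] [130.9 -15.4 152.3]
```

Call:
jog_arm(
  plan=[
    [[0.35,2,9.5,50,-2],[0.35,2,9.5,100,-2],[0.35,2,9.5,140,-2],[0.35,2,9.5,152,-2],[0.35,2,9.5,152,-2]],
  ],
)

```text
time: 12.82
eef_pos: [0.4608, 0.0116, 0.0475]
tool_rot: [-0.0, 0.645, 0.764, -0.0]
contact_force: [0.2, -0.1, -0.2]
width: 0.0619
grip_force: 0.0
```

Call:
jog_arm(
  plan=[
    [[1,0,0,0,0],[1,0,0,0,0],[1,0,0,0,0],[1,0,0,0,0],[1,0,0,0,0]],
  ],
)

```text
time: 13.45
eef_pos: [0.4602, 0.0117, 0.0479]
tool_rot: [0.0, 0.645, 0.764, 0.0]
contact_force: [-1.2, 0.4, 6.0]
width: 0.0236
grip_force: 20.0
```

Call:
jog_arm(
  plan=[
    [[1,0,0,0,0],[1,0,0,0,0],[1,0,0,-20,0],[1,0,0,-60,0],[1,0,0,-110,0]],
  ],
)

```text
time: 14.08
eef_pos: [0.4597, 0.0118, 0.1582]
tool_rot: [-0.001, 0.645, 0.764, -0.001]
contact_force: [0.4, -1.1, -0.8]
width: 0.0239
grip_force: 20.0
```

```bash
python3 - <<'E'
from h import *
go([*fr(BOX,89.5,0,.033),.16],89.5)
E
```

```text
t 14.075 [0.4597 0.0118 0.1582] yaw 99.6 w 0.0239 g 20.000009536743164 f [ 0.4 -1.1 -0.8] MOVE [-275.2   97.    -2.1] TURN 10.1
```

Call:
jog_arm(
  plan=[
    [[1,-52,18,0,3],[1,-104,37,0,6],[1,-156,55,0,10],[1,-208,73,0,10],[1,-260,91,0,10]],
  ],
)

```text
time: 14.7
eef_pos: [0.594, -0.231, 0.1574]
tool_rot: [-0.0, 0.709, 0.705, -0.0]
contact_force: [1.2, 0.5, 0.3]
width: 0.0238
grip_force: 20.0
```

Call:
jog_arm(
  plan=[
    [[1,-14,8.5,0,0],[1,-14,8.5,0,0],[1,-14,8.5,0,0]],
  ],
)

```text
time: 15.08
eef_pos: [0.6012, -0.2419, 0.1576]
tool_rot: [-0.001, 0.709, 0.705, -0.0]
contact_force: [-0.3, 0.4, -0.4]
width: 0.0239
grip_force: 20.0
```

```bash
python3 - <<'E'
from h import *
s=snap("wrist","w6.png")
go([*fr(BOX,89.5,0,.033),.055],89.5)
E
```

```text
t 15.125 [ 0.6014 -0.2419  0.1578] yaw 89.7 w 0.0235 g 19.999988079071045 f [-0.3  0.4  0.1] MOVE [-1.400e+00  1.000e-01  1.028e+02] TURN 0.2
```

View pics/w6.png

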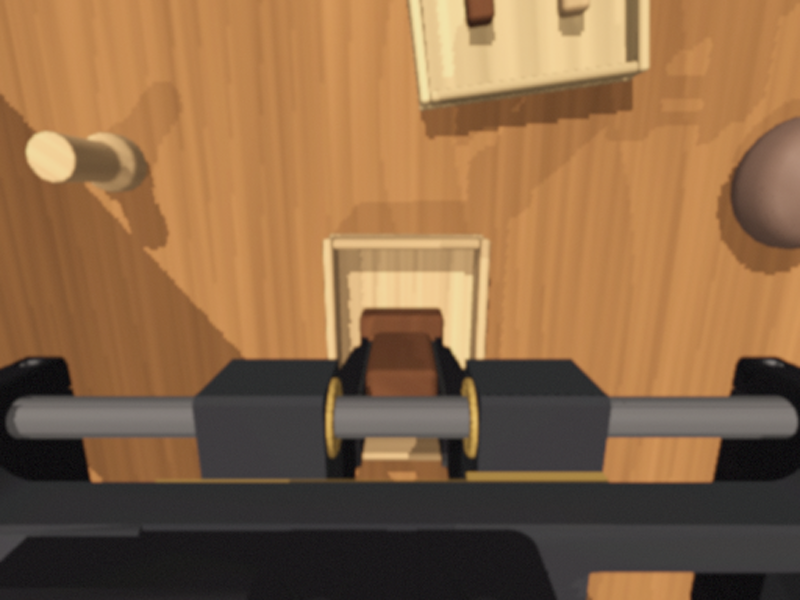

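The square stamp is held upright over the box. The box's far rim corners are at (325,238) and (488,237), and the round stamp's top is at (50,157).

```bash
python3 - <<'E'
from h import *
s=state(); k=1.5625
for n,uv,z in [("c1",(325,238),.035),("c2",(488,237),.035),("lw",(329,355),.035),("rw",(485,355),.035),("rd",(50,157),.06)]:
    p=ray("wrist",np.array(uv)/k,z,s)[0]; print(n,p,local(s,[*p,.055]))
E
```

```text
c1 [ 0.5554 -0.2013] [ 40.3 -46.2 102.8]
c2 [ 0.654  -0.2014] [ 40.7  52.4 102.8]
lw [ 0.5543 -0.2766] [-35.  -46.9 102.8]
rw [ 0.6553 -0.2773] [-35.1  54.1 102.7]
rd [ 0.4175 -0.1554] [  85.5 -184.3  102.9]
```

Call:
jog_arm(
  plan=[
    [[1,-2,3.5,40,0],[1,-2,3.5,80,0],[1,-2,3.5,98,0],[1,-2,3.5,103,0],[1,-2,3.5,103,0]],
  ],
)

```text
time: 15.75
eef_pos: [0.6058, -0.2454, 0.0556]
tool_rot: [0.001, 0.709, 0.705, 0.0]
contact_force: [0.8, 0.1, 0.6]
width: 0.0239
grip_force: 20.0
```

Call:
jog_arm(
  plan=[
    [[0.6,0,0,0,0],[0.6,0,0,0,0],[0.6,0,0,0,0],[0.6,0,0,-40,0],[0.6,0,0,-100,0]],
  ],
)

```text
time: 16.38
eef_pos: [0.6047, -0.2451, 0.1544]
tool_rot: [-0.002, 0.709, 0.705, -0.001]
contact_force: [0.4, -0.9, -0.3]
width: 0.0381
grip_force: 0.0
```

```bash
sed -i 's/BOX=np.array(\[.6012,-.2763\])/BOX=np.array([.6045,-.2775])/' h.py; python3 - <<'E'
from h import *
go([.417,-.156,.2],89.5)
E
```

```text
t 16.375 [ 0.6047 -0.2451  0.1544] yaw 89.6 w 0.0381 g 0.0 f [ 0.4 -0.9 -0.3] MOVE [  88.  -188.4  -44.9] TURN 0.1
```

Call:
jog_arm(
  plan=[
    [[0.35,22,-47,0,0],[0.35,44,-94,0,0],[0.35,66,-141,0,0],[0.35,88,-188,0,0],[0.35,88,-188,0,0]],
  ],
)

```text
time: 17.0
eef_pos: [0.4153, -0.1548, 0.1551]
tool_rot: [-0.001, 0.709, 0.705, -0.0]
contact_force: [0.4, 0.5, -0.4]
width: 0.0615
grip_force: 0.0
```

```bash
python3 - <<'E'
from h import *
s=snap("wrist","w7.png")
go([.417,-.156,.048],89.5)
E
```

```text
t 17.05 [ 0.4173 -0.1559  0.1553] yaw 89.6 w 0.0615 g 0.0 f [ 0.3  0.3 -0.6] MOVE [ -0.   -0.4 107.3] TURN 0.1
```

View pics/w7.png

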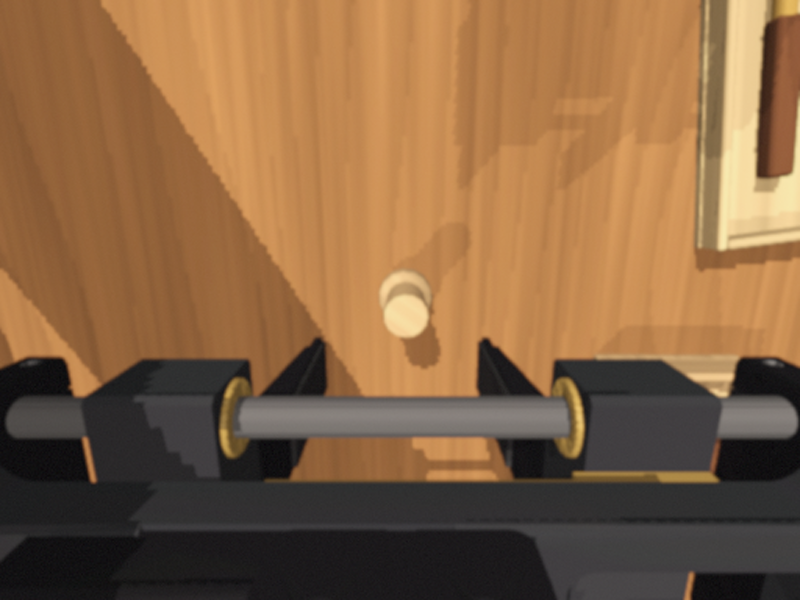

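The round stamp stands between the fingers with its top at (406,315), about 2 mm off centre. I'll descend and grip.

Call:
jog_arm(
  plan=[
    [[0.35,0,2,30,0],[0.35,0,2,60,0],[0.35,0,2,95,0],[0.35,0,2,107,0],[0.35,0,2,107,0]],
  ],
)

```text
time: 17.68
eef_pos: [0.4203, -0.1565, 0.0473]
tool_rot: [-0.0, 0.709, 0.705, -0.0]
contact_force: [1.0, -0.3, 1.1]
width: 0.0621
grip_force: 0.0
```

Call:
jog_arm(
  plan=[
    [[1,0,0,0,0],[1,0,0,0,0],[1,0,0,0,0],[1,0,0,0,0],[1,0,0,0,0]],
  ],
)

```text
time: 18.3
eef_pos: [0.4199, -0.1562, 0.0477]
tool_rot: [0.0, 0.709, 0.705, -0.0]
contact_force: [-0.6, 0.1, 2.9]
width: 0.0249
grip_force: 20.0
```

Call:
jog_arm(
  plan=[
    [[1,0,0,0,0],[1,0,0,0,0],[1,0,0,-20,0],[1,0,0,-60,0],[1,0,0,-110,0]],
  ],
)

```text
time: 18.92
eef_pos: [0.4195, -0.156, 0.1582]
tool_rot: [-0.001, 0.709, 0.705, -0.0]
contact_force: [1.3, 0.1, -0.5]
width: 0.0249
grip_force: 20.0
```

```bash
python3 - <<'E'
from h import *
go([*fr(BOX,89.5,0,-.036),.16],89.5)
E
```

```text
t 18.925 [ 0.4195 -0.156   0.1582] yaw 89.6 w 0.0249 g 20.008922110428102 f [ 1.3  0.1 -0.5] MOVE [-156.3  185.7   -2.3] TURN 0.1
```

Call:
jog_arm(
  plan=[
    [[1,-39,46,0,0],[1,-78,93,0,0],[1,-117,139,0,0],[1,-156,186,0,0],[1,-156,186,0,0]],
  ],
)

```text
time: 19.55
eef_pos: [0.6067, -0.3155, 0.1562]
tool_rot: [0.0, 0.71, 0.705, -0.0]
contact_force: [-0.3, 0.6, -1.6]
width: 0.0253
grip_force: 20.0
```

Call:
jog_arm(
  plan=[
    [[1,0,0,0,0],[1,0,0,0,0]],
  ],
)

```text
time: 19.8
eef_pos: [0.6043, -0.3126, 0.1577]
tool_rot: [-0.0, 0.709, 0.705, -0.0]
contact_force: [0.6, -0.3, -0.1]
width: 0.0252
grip_force: 20.0
```

```bash
python3 - <<'E'
from h import *
s=snap("wrist","w8.png")
go([*fr(BOX,89.5,0,-.036),.0547],89.5)
E
```

```text
t 19.85 [ 0.6044 -0.3127  0.158 ] yaw 89.7 w 0.0252 g 20.020444002002478 f [ 0.1 -0.3  0.1] MOVE [ -0.8  -0.2 103.3] TURN 0.2
```

View pics/w8.png

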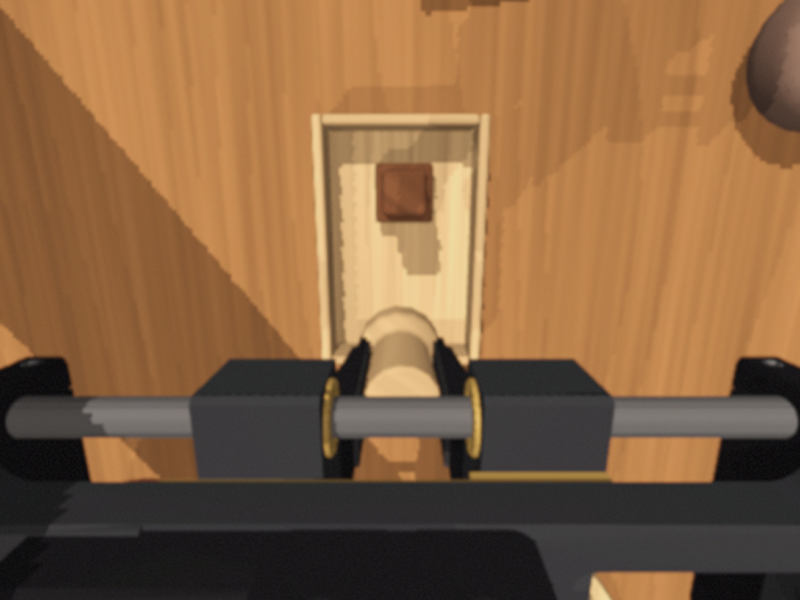

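The square stamp stands upright in the box with its top at (404,190), and the round stamp is centred over the near half. I'll lower it.

Call:
jog_arm(
  plan=[
    [[1,0,0,40,0],[1,0,0,80,0],[1,0,0,98,0],[1,0,0,103,0],[1,0,0,103,0]],
  ],
)

```text
time: 20.48
eef_pos: [0.6053, -0.3136, 0.0557]
tool_rot: [0.001, 0.709, 0.705, 0.0]
contact_force: [0.4, -0.5, -0.7]
width: 0.0253
grip_force: 20.0
```

Call:
jog_arm(
  plan=[
    [[0.6,0,0,0,0],[0.6,0,0,0,0],[0.6,0,0,0,0],[0.6,0,0,-40,0],[0.6,0,0,-100,0]],
  ],
)

```text
time: 21.1
eef_pos: [0.6043, -0.313, 0.1543]
tool_rot: [-0.002, 0.709, 0.705, -0.0]
contact_force: [0.5, -0.6, -0.1]
width: 0.0378
grip_force: 0.0
```

```bash
python3 - <<'E'
from h import *
go([.416,.1355,.16],8)
E
```

```text
t 21.1 [ 0.6043 -0.313   0.1543] yaw 89.6 w 0.0378 g 0.0 f [ 0.5 -0.6 -0.1] MOVE [ 447.3 -191.1   -4.3] TURN 81.6
```

Call:
jog_arm(
  plan=[
    [[0.2,50,-20,-30,10],[0.2,105,-45,-30,20],[0.2,160,-70,-30,30],[0.2,220,-95,-30,40],[0.2,280,-120,-30,50]],
  ],
)

```text
time: 21.72
eef_pos: [0.4877, -0.0357, 0.185]
tool_rot: [0.0, 0.942, 0.336, 0.0]
contact_force: [1.3, 0.7, 0.0]
width: 0.0752
grip_force: 0.0
```

Call:
jog_arm(
  plan=[
    [[0.2,16,-50,0,10],[0.2,32,-100,0,20],[0.2,48,-150,0,30],[0.2,53,-174,0,32],[0.2,53,-174,0,32]],
  ],
)

```text
time: 22.35
eef_pos: [0.4178, 0.1316, 0.1849]
tool_rot: [0.0, 0.998, 0.068, 0.0]
contact_force: [-0.2, -0.5, -0.5]
width: 0.0758
grip_force: 0.0
```

```bash
python3 - <<'E'
from h import *
s=snap("wrist","w9.png")
go([.416,.1355,.028],8)
E
```

```text
t 22.4 [0.4184 0.1308 0.1849] yaw 7.8 w 0.076 g 0.0 f [0.5 0.5 0.2] MOVE [ -1.9  -5.  156.9] TURN -0.2
```

View pics/w9.png

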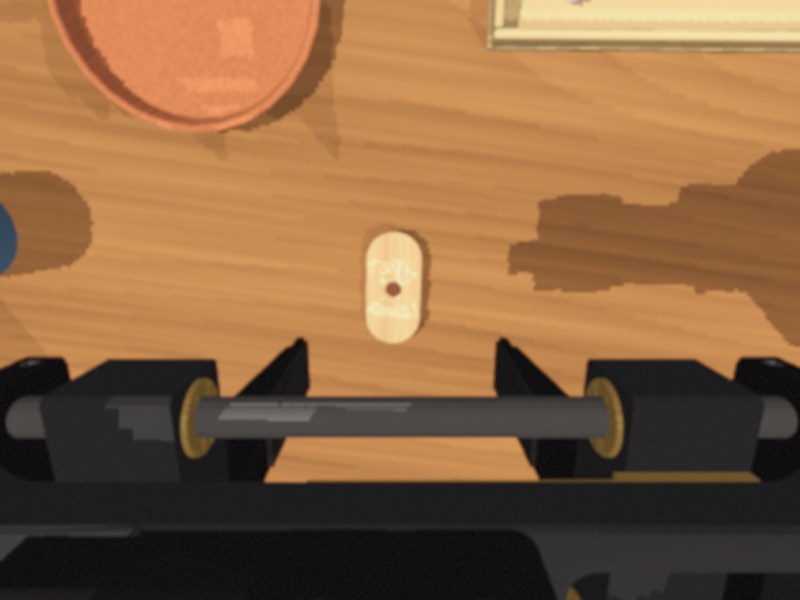

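The rib is aligned with the tool, with its spot at (393,289), which agrees with the computed (-2,-5) shift.

Call:
jog_arm(
  plan=[
    [[0.2,-2,-5,55,0],[0.2,-2,-5,110,0],[0.2,-2,-5,147,0],[0.2,-2,-5,157,0],[0.2,-2,-5,157,0]],
  ],
)

```text
time: 23.02
eef_pos: [0.4162, 0.1347, 0.0277]
tool_rot: [0.0, 0.998, 0.066, -0.0]
contact_force: [-0.4, 0.1, 0.5]
width: 0.0762
grip_force: 0.0
```

Call:
jog_arm(
  plan=[
    [[1,0,0,0,0],[1,0,0,0,0],[1,0,0,0,0],[1,0,0,0,0],[1,0,0,0,0]],
  ],
)

```text
time: 23.65
eef_pos: [0.4158, 0.1353, 0.0279]
tool_rot: [0.0, 0.998, 0.067, 0.0]
contact_force: [-0.2, 0.4, 6.5]
width: 0.04
grip_force: 20.0
```

Call:
jog_arm(
  plan=[
    [[1,0,0,0,0],[1,0,0,0,0],[1,0,0,-20,0],[1,0,0,-60,0],[1,0,0,-110,0]],
  ],
)

```text
time: 24.28
eef_pos: [0.4152, 0.1351, 0.1383]
tool_rot: [0.0, 0.998, 0.067, -0.001]
contact_force: [1.2, -0.4, -0.9]
width: 0.0402
grip_force: 20.0
```

```bash
python3 - <<'E'
from h import *
go([.590,.288,.14],8)
E
```

```text
t 24.275 [0.4152 0.1351 0.1383] yaw 7.6 w 0.0402 g 19.9977108836174 f [ 1.2 -0.4 -0.9] MOVE [ 193.5 -128.2   -2.2] TURN -0.4
```

Call:
jog_arm(
  plan=[
    [[1,48,-32,0,0],[1,96,-64,0,0],[1,144,-96,0,0],[1,193,-128,0,0],[1,193,-128,0,0]],
  ],
)

```text
time: 24.9
eef_pos: [0.5916, 0.2898, 0.1366]
tool_rot: [-0.0, 0.998, 0.067, 0.0]
contact_force: [-0.9, -0.6, -1.1]
width: 0.0399
grip_force: 20.0
```

Call:
jog_arm(
  plan=[
    [[1,0,0,40,0],[1,0,0,80,0],[1,0,0,98,0],[1,0,0,103,0],[1,0,0,103,0]],
  ],
)

```text
time: 25.52
eef_pos: [0.5903, 0.2878, 0.0355]
tool_rot: [-0.0, 0.998, 0.067, 0.001]
contact_force: [0.4, -0.7, 0.1]
width: 0.0396
grip_force: 20.0
```

Call:
jog_arm(
  plan=[
    [[0.4,0,0,0,0],[0.4,0,0,0,0],[0.4,0,0,0,0],[0.4,0,0,-40,0],[0.4,0,0,-100,0]],
  ],
)

```text
time: 26.15
eef_pos: [0.5893, 0.2875, 0.1343]
tool_rot: [0.001, 0.998, 0.067, -0.002]
contact_force: [-0.2, -0.3, -0.0]
width: 0.0568
grip_force: 0.0
```

Call:
jog_arm(
  plan=[
    [[0.4,-50,0,-50,0],[0.4,-100,0,-100,0],[0.4,-100,0,-100,0],[0.4,-100,0,-100,0]],
  ],
)

```text
time: 26.65
eef_pos: [0.4911, 0.2746, 0.2352]
tool_rot: [-0.0, 0.998, 0.067, 0.001]
contact_force: [0.1, -0.4, -0.0]
width: 0.0571
grip_force: 0.0
```

```bash
python3 - <<'E'
from h import *
snap("top","t2.png",(95,100,435,290),2.3)
E
```

```text
(no output)
```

View pics/t2.png

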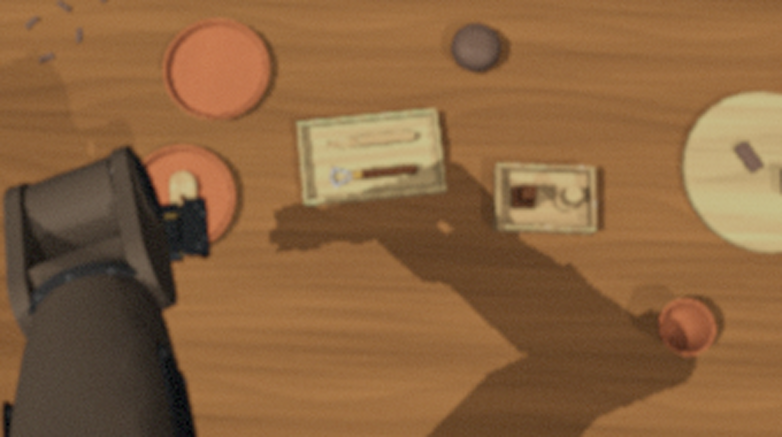

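In the final top view the knife and loop lie side by side in the tray, at about (375,137) and (375,173). The two stamps stand in the box at (525,195) and (573,195). The rib is in the near dish at (183,187), and the gripper is clear and empty.

```bash
python3 -c "
from workcell import *
print(hand_in())"
```

```text
the job is handed in; nothing more can be done
None
```

The job is handed in at about 27 s with the gripper empty: the knife and loop tool lie side by side in the tray, both stamps stand in the box, the rib lies in the nearer dish, and I kept clear of the mug and pot. My last look, from the top camera, showed no problem, but the arm hid the mug and I had no pictures left for a close check of the rib and round stamp.

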